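# Blue tumbler onto its drying post in the control room

### The job

The blue tumbler has been rinsed and lies on its side in a drain rest. Put it upside down over the post with the blue collar, so that its rim sits flat on that collar, and let go of it. Leave the white tumbler lying where it is.

Things in the scene. Friction and masses are not known exactly. Their poses are not given: they have to be found in the camera images.
- tumbler_blue: Blue plastic tumbler, thin white band near its closed end: diameter 50 mm, height 90, wall 3, about 80 g. Origin: centre of the closed end's outside; z runs to the mouth (at z = 90 mm). At first it lies on the two thin bars of a fixed rest, its middle 62 mm above the table, sides free, mouth roughly away from the robot (yaw varies) and 15 degrees below level, rim against a low lip.
- tumbler_white: White tumbler with a thin grey band, same size, axes and kind of rest as the blue one; leave it alone. A rest's bars (8 mm thick, 14 mm either side of the middle) lie under the tumbler; its foot is 110 by 60 mm and 8 mm high.
- stand_blue: Fixed drying stand: aluminium base 100 by 100 by 12 mm, on it a round blue collar of 76 mm diameter whose flat top is 20 mm above the table, and in its middle an upright steel post of 16 mm diameter with a round tip 78 mm above the table. Origin on the post's axis at table level, z up.
- stand_white: Fixed drying stand with a white collar, otherwise the same as the blue one. Stays empty.
Not all that is in view belongs to the job. What is shaped like the tumbler_blue but pink is not meant.

How it is judged:
By the outcome, as a careful person would: the job done as asked, in the order asked, and still so for the second after the job is handed in, with the robot touching nothing.
It also fails if it takes over 40 s, if anything falls off the work surface, if the arm or the gripper's body presses on something with over 40 N, if the wrist force passes 120 N, or if a joint passes its speed limit or range.

### The arm

A 7-joint arm with a two-finger parallel gripper is mounted at the origin on the work surface. World frame = base frame: x ahead of the robot, y to its left, z up, the work surface at z = 0. Lengths are in m, angles in degrees, forces in N, time in s.
With the tool pointing down it reaches from about 0.425 to 0.875 m from the base axis. Payload 4.7 kg.
Tool frame: the origin (TCP) lies between the finger pads; the fingertips stand 14 mm ahead of it and the grasp point (between the pads) lies 5 mm behind it (env.tip_reach is the distance from the TCP to the fingertips, in m); z points along the fingers, y is the direction in which the jaws open and shut (so a half turn about z gives the same grasp; the last joint's range is limited). The gripper opens to 87 mm and grips with 3 to 60 N. Pads are 19 mm wide; open, the fingers measure 117 mm over their backs; the gripper's body (75 mm by 190 mm) begins 51 mm behind the grasp point.
Start: joints at [67.844, 18.392, -4.016, 83.108, 1.295, 78.541, -3.26], TCP at [0.254, -0.599, 0.237] pointing down, gripper open.
Joint ranges: [-163.93, 163.93], [-17.29, 119.83], [-79.2, 71.16], [3.27, 140.29], [-89.18, 269.18], [5.43, 117.66], [-154.24, 154.24]. Speed limits (degrees/s): [147.25, 147.25, 180, 180, 180, 180, 180].

### API

Orientations are given as [roll, pitch, yaw] about the fixed x, y, z axes, in that order (R = Rz(yaw) Ry(pitch) Rx(roll)).
In Python, from cell import env gives the robot as it stands. The module is installed in compiled form; this text tells all that it offers.
- The arm moves only by the shell command python3 -m pendant 'ROWS' [FORCE]. ROWS is JSON, a list of rows, each an object of numbers: "rx", "ry", "rz": the turn, a rotation vector about the tool's x, y, z in degrees; "tx", "ty", "tz": the shift along the tool's x, y, z in mm; "jaw": the finger opening in mm, from 0 to 87. In form: [{"rx": .., "ry": .., "rz": .., "tx": .., "ty": .., "tz": .., "jaw": ..}, ...]. A call has 1 to 20 rows; each row shifts and turns the commanded pose from where the row before left it, along the tool's axes as they then stand; what a row does not reach is not made up. A row lasts 1/12 s, in which the tool goes at most 41.7 mm and 7.16 degrees, less where a joint would pass 70% of its speed; a pose out of reach is approached as far as the arm can. A call with a gripper value outside its range is refused whole. The fingers move at their own pace and stop on an object; FORCE is the grip in N (left out, the last holds). Time passes only in rows, so rows that do not move let the fingers close. It gives the time, the measured TCP pose, the force and the opening at its end, in the units of the state.
- env.get_obs(): the state, without advancing time (a new reading comes with each control period).
- env.read_camera(name): name is "side" or "top" or "wrist"; returns a dict with "img" (384x512x3 uint8, red, green, blue), "range_z" (384x512 float32, m along the optical axis (not along the pixel's ray), 0 where there is no reading), "vertical_fov" (degrees; the focal length in pixels is half the picture's height over the tangent of half this angle, whatever the lens; pixels are square), "cx", "cy" (the principal point, pixels), "world_to_cam" (4x4, takes a point from world to camera coordinates). Camera axes: x right, y up, looking along -z (the intrinsics and any distortion apply to the point x, -y, -z); pixel columns grow to the right and rows downward; lengths in m; the calibration is good to about 2 mm. A picture is of the moment at which its call begins.
- env.sign_off(): hands the job in, once; it reports no verdict.
The state is a dict: "time_s": time; "qpos": joint angles; "joint_velocities": joint speeds; "effort": joint torques, N m; "tool_pos": TCP position; "tool_rot": TCP orientation; "force": force on the tool from outside, world axes, zero at the start; "wrist_torque": the same for the moment, N m; "grip_width": finger opening in m.
Only numpy, scipy, OpenCV 4.12 (cv2) and the standard library are available. Lean on these libraries where they do the work, as an engineer would, in place of code of your own. Each camera call takes 0.05 s, during which the arm holds its last target.

## Working session

There is one attempt and no reset: what is moved stays moved. The work goes in short steps, Python scripts to look and compute and a shell command to move; the robot and the scene stay as the last step left them, time stands still between calls to the robot, and variables do not carry over. Pictures are saved under pics/ and viewed, and the job is handed in when it is done.

```bash
mkdir -p pics; ls; python3 - <<'E'
from cell import env
import cv2
o=env.get_obs()
print({k:o[k] for k in('time_s','tool_pos','tool_rot','force','grip_width')}, env.tip_reach)
for n in('side','top','wrist'):
    c=env.read_camera(n)
    print(n,c.keys(),c['vertical_fov'],c['cx'],c['cy'],c['world_to_cam'].round(3).tolist())
    cv2.imwrite(f'pics/{n}0.png',c['img'][:,:,::-1])
E
```

```text
pics
{'time_s': 0.0, 'tool_pos': array([ 0.25334139, -0.5980065 ,  0.23541738]), 'tool_rot': array([-1.79886891e+02,  7.20563328e-03,  2.29680416e+01]), 'force': array([-0.22751994, -0.19326451, -0.01850725]), 'grip_width': 0.0868855361293976} 0.014
side dict_keys(['img', 'range_z', 'vertical_fov', 'cx', 'cy', 'world_to_cam']) 45.748891503600774 256.5495253484596 186.72257390236825 [[-0.897, -0.442, -0.011, 0.454], [0.331, -0.688, 0.646, -0.218], [-0.293, 0.576, 0.763, -1.134], [0.0, 0.0, 0.0, 1.0]]
top dict_keys(['img', 'range_z', 'vertical_fov', 'cx', 'cy', 'world_to_cam']) 44.52592355101685 255.03321402704708 187.71919635488698 [[0.026, -1.0, 0.013, -0.004], [0.985, 0.028, 0.172, -0.514], [-0.172, 0.008, 0.985, -1.165], [0.0, 0.0, 0.0, 1.0]]
wrist dict_keys(['img', 'range_z', 'vertical_fov', 'cx', 'cy', 'world_to_cam']) 58.633966515295505 253.64833802833903 192.2586454762057 [[0.391, -0.921, -0.003, -0.648], [0.876, 0.373, -0.305, 0.038], [0.281, 0.117, 0.952, -0.391], [0.0, 0.0, 0.0, 1.0]]
```

View pics/side0.png

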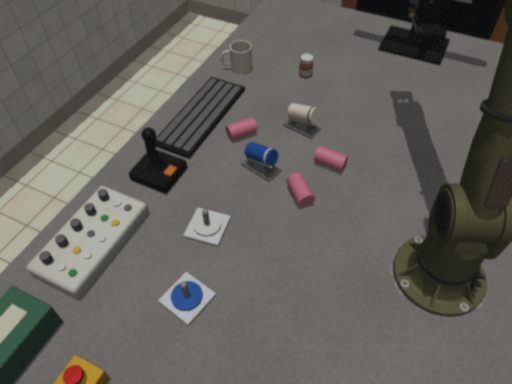

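View pics/top0.png

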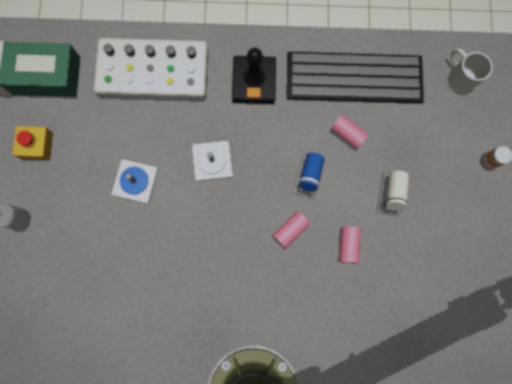

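View pics/wrist0.png

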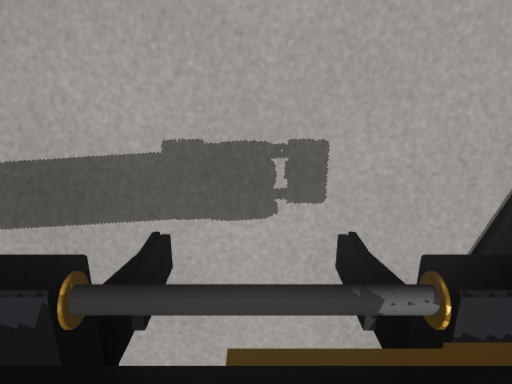

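The side view shows the blue tumbler at (261,153) and the blue stand at (187,297). In the top view they are at (312,172) and (134,181). Three pink decoys lie nearby. Next I'll measure both.

```bash
cat > h.py <<'E'
from cell import env
import cv2, numpy as np
def cam(n):
    c=env.read_camera(n); c['f']=192/np.tan(np.radians(c['vertical_fov']/2)); return c
def pts(c,m):
    v,u=np.nonzero(m&(c['range_z']>0)); z=c['range_z'][v,u]
    return toW(c,np.c_[(u-c['cx'])/c['f']*z,-(v-c['cy'])/c['f']*z,-z])
def toW(c,P):
    T=c['world_to_cam']; return (P-T[:3,3])@T[:3,:3]
def ray(c,u,v,h):
    T=c['world_to_cam']; o=-T[:3,:3].T@T[:3,3]
    d=T[:3,:3].T@np.array([(u-c['cx'])/c['f'],-(v-c['cy'])/c['f'],-1]); return o+d*(h-o[2])/d[2]
def blue(c):
    h=cv2.cvtColor(c['img'],cv2.COLOR_RGB2HSV); return (h[...,0]>105)&(h[...,0]<130)&(h[...,1]>140)&(h[...,2]>40)
def comps(m,amin=60):
    n,l,s,ce=cv2.connectedComponentsWithStats(m.astype('uint8'))
    return [(l==i,s[i,4],ce[i]) for i in range(1,n) if s[i,4]>=amin]
E
python3 - <<'E'
from h import *
for n in('top','side'):
    c=cam(n)
    # table check
    P=pts(c,np.ones((384,512),bool)); print(n,'table z pct',np.percentile(P[:,2],[5,25,50,75]).round(4))
    for m,a,ce in comps(blue(c)):
        P=pts(c,m)
        print(n,a,ce.round(1),'med',np.median(P,0).round(4),'min',np.percentile(P,2,0).round(4),'max',np.percentile(P,98,0).round(4),'ray.02',ray(c,*ce,.02).round(4),'ray.062',ray(c,*ce,.062).round(4))
        r=cv2.minAreaRect(np.argwhere(m)[:,::-1].astype('float32')); print(r)
    g=c['img']; 
    if n=='top': cv2.imwrite('pics/topz.png',cv2.resize(g[100:260,80:440,::-1],None,fx=2.2,fy=2.2,interpolation=2))
E
```

```text
top table z pct [-7.466e-01 -2.300e-03 -2.000e-04  2.400e-03]
top 401 [312.8 165.6] med [ 0.5682 -0.1341  0.0798] min [ 0.5369 -0.1561  0.0642] max [ 0.5998 -0.1101  0.0913] ray.02 [ 0.5817 -0.1419  0.02  ] ray.062 [ 0.5721 -0.1363  0.062 ]
((312.7941589355469, 165.32354736328125), (17.220029830932617, 24.4960994720459), 14.03624439239502)
top 419 [134.  180.7] med [0.5253 0.3261 0.0199] min [0.4996 0.3001 0.0154] max [0.5592 0.3607 0.0253] ray.02 [0.5277 0.3285 0.02  ] ray.062 [0.52   0.3179 0.062 ]
((133.5, 180.0), (24.0, 25.0), 90.0)
top 129 [307.9 185.6] med [ 0.5167 -0.1221  0.0793] min [ 0.509  -0.1412  0.0535] max [ 0.5255 -0.1037  0.0959] ray.02 [ 0.5271 -0.1292  0.02  ] ray.062 [ 0.5195 -0.1241  0.062 ]
((308.0, 185.5), (9.0, 16.0), 90.0)
side table z pct [-7.485e-01 -3.200e-03 -5.000e-04  3.200e-03]
side 261 [255.  150.9] med [ 0.5708 -0.1218  0.0751] min [ 0.5427 -0.1451  0.0526] max [ 0.6016 -0.1057  0.0897] ray.02 [ 0.5955 -0.171   0.02  ] ray.062 [ 0.5765 -0.134   0.062 ]
((254.7671356201172, 150.78765869140625), (19.077707290649414, 14.981266975402832), 20.556045532226562)
side 131 [271.2 157. ] med [ 0.5175 -0.1203  0.0764] min [ 0.5094 -0.1395  0.054 ] max [ 0.5275 -0.1     0.0951] ray.02 [ 0.5398 -0.169   0.02  ] ray.062 [ 0.5231 -0.1321  0.062 ]
((271.0, 157.0), (14.0, 10.0), 90.0)
side 545 [186.7 296.6] med [0.5243 0.3362 0.0195] min [0.4972 0.2987 0.0157] max [0.5619 0.3641 0.0231] ray.02 [0.5262 0.3343 0.02  ] ray.062 [0.5102 0.3499 0.062 ]
((186.45001220703125, 295.8499755859375), (25.930675506591797, 30.04163360595703), 71.56504821777344)
```

View pics/topz.png

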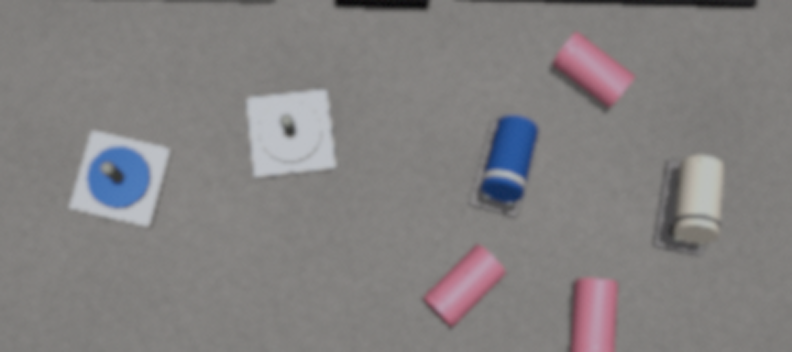

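```bash
cat >> h.py <<'E'
def axis_plane(n):
    c=cam(n); cs=[x for x in comps(blue(c)) if not (np.median(pts(c,x[0])[:,1])>0.1)]
    q=np.vstack([np.argwhere(x[0])[:,::-1] for x in cs]).astype('float32')
    h=cv2.convexHull(q); r=cv2.minAreaRect(h); b=cv2.boxPoints(r)
    e=[(b[i],b[(i+1)%4]) for i in range(4)]; L=[np.linalg.norm(a-d) for a,d in e]
    i=int(np.argmax(L)); k=(i+1)%4
    m1=(e[k][0]+e[k][1])/2; m2=(e[(k+2)%4][0]+e[(k+2)%4][1])/2
    T=c['world_to_cam']; o=-T[:3,:3].T@T[:3,3]
    d=[T[:3,:3].T@np.array([(u-c['cx'])/c['f'],-(v-c['cy'])/c['f'],-1]) for u,v in(m1,m2)]
    nn=np.cross(*d); return nn/np.linalg.norm(nn),o,r
E
python3 - <<'E'
from h import *
(n1,o1,r1),(n2,o2,r2)=axis_plane('top'),axis_plane('side')
print(r1,r2,o1.round(3),o2.round(3))
d=np.cross(n1,n2); d/=np.linalg.norm(d); d*=np.sign(d[0]); print('dir',d.round(3),'yaw',np.degrees(np.arctan2(d[1],d[0])),'pitch',np.degrees(np.arcsin(d[2])))
A=np.array([n1,n2,[0,0,1]]); p=np.linalg.solve(A,[n1@o1,n2@o2,.062]); print('point at z=.062',p)
# with top plane only, fixed height line
c=cam('top')
# post tip: bright blob near stand in both views vs collar circle centre
for n in('top','side'):
    c=cam(n); m=[x for x in comps(blue(c)) if np.median(pts(c,x[0])[:,1])>0.1][0]
    ct=cv2.findContours(m[0].astype('uint8'),0,cv2.CHAIN_APPROX_NONE)[0][0]
    e=cv2.fitEllipse(cv2.convexHull(ct)); print(n,'ell',e,ray(c,*e[0],.02).round(4))
    # white base: square centre
    h=cv2.cvtColor(c['img'],cv2.COLOR_RGB2HSV); w=(h[...,1]<60)&(h[...,2]>150)|m[0]
    k=[x for x in comps(w) if x[0][int(e[0][1]),int(e[0][0])]or (x[0]&m[0]).any()]
    k=max(k,key=lambda x:x[1]); r=cv2.minAreaRect(np.argwhere(k[0])[:,::-1].astype('float32')); print('base',r,ray(c,*r[0],.012).round(4))
    x,y=map(int,e[0]); cv2.imwrite(f'pics/st_{n}.png',cv2.resize(c['img'][y-30:y+30,x-30:x+30,::-1],None,fx=8,fy=8,interpolation=0))
E
```

```text
((311.176513671875, 171.79412841796875), (17.220027923583984, 37.83555603027344), 14.03624439239502) ((260.9562072753906, 153.12042236328125), (32.29471969604492, 14.95125675201416), 19.98310661315918) [0.305 0.02  1.236] [0.147 0.704 1.012]
dir [ 0.936 -0.243 -0.255] yaw -14.570769263734746 pitch -14.768455204226452
point at z=.062 [ 0.56108948 -0.13352981  0.062     ]
top ell ((133.3650665283203, 180.15020751953125), (24.573007583618164, 25.338830947875977), 66.5361328125) [0.5289 0.3304 0.02  ]
base ((133.75001525878906, 180.25001525878906), (24.041629791259766, 24.748737335205078), 45.0) [0.5302 0.3314 0.012 ]
side ell ((186.38233947753906, 295.5015869140625), (26.74863624572754, 30.348529815673828), 64.81764221191406) [0.5284 0.3321 0.02  ]
base ((186.47633361816406, 296.52618408203125), (37.429893493652344, 42.72657775878906), 42.137596130371094) [0.5299 0.3313 0.012 ]
```

Both views agree: the tumbler's axis is at yaw −14.6° and pitch −14.8° (15° is expected), with its middle at (0.561, −0.134). The stand is at (0.529, 0.331). I'll grip it with the tool tilted 45° outward, then pitch it back 75° over the post. First I turn the yaw and move across.

```bash
python3 -m pendant '[{"rz":6.3,"tz":-5},{"rz":6.3,"tz":-5},{"rz":6.3},{"rz":6.3},{"rz":6.3},{"rz":6.1}]'; python3 -m pendant '[{"tx":10,"ty":-35},{"tx":10,"ty":-35},{"tx":10,"ty":-35},{"tx":10,"ty":-35},{"tx":10,"ty":-35},{"tx":10,"ty":-35},{"tx":10,"ty":-35},{"tx":10,"ty":-35},{"tx":10,"ty":-35},{"tx":10,"ty":-35},{"tx":10,"ty":-35},{"tx":10,"ty":-35},{"tx":10,"ty":-35},{"tx":10,"ty":-35},{"tx":9,"ty":-35},{}]'; python3 -c "
from h import *
o=env.get_obs();print(o['qpos'].round(1))"
```

```text
[67.8 18.4 -4.  83.1  1.3 78.5 -3.3]invalid input at $[0]: expected keys rx, ry, rz, tx, ty, tz, jaw
invalid input at $[0]: expected keys rx, ry, rz, tx, ty, tz, jaw
```

All keys are required in every row.

```bash
python3 -m pendant '[{"rx":0,"ry":0,"rz":6.3,"tx":0,"ty":0,"tz":-5,"jaw":87},{"rx":0,"ry":0,"rz":6.3,"tx":0,"ty":0,"tz":-5,"jaw":87},{"rx":0,"ry":0,"rz":6.3,"tx":0,"ty":0,"tz":-5,"jaw":87},{"rx":0,"ry":0,"rz":6.3,"tx":0,"ty":0,"tz":-5,"jaw":87},{"rx":0,"ry":0,"rz":6.3,"tx":0,"ty":0,"tz":-5,"jaw":87},{"rx":0,"ry":0,"rz":6.1,"tx":0,"ty":0,"tz":0,"jaw":87}]'; python3 -c "
from h import *
o=env.get_obs();print(o['qpos'].round(1),o['tool_pos'],o['tool_rot'])"
```

```text
time_s: 1.0
tool_pos: [0.2538, -0.599, 0.2629]
tool_rot: [179.9, -0.1, -14.9]
force: [-0.1, -0.6, -0.8]
grip_width: 0.087
[ 64.   17.7   0.8  81.   -0.3  81.2 -40.1] [ 0.25382197 -0.59899454  0.26294037] [ 1.79906369e+02 -7.80858063e-02 -1.49436899e+01]
```

```bash
python3 -m pendant '[{"rx":0,"ry":0,"rz":0,"tx":10,"ty":-35,"tz":0,"jaw":87},{"rx":0,"ry":0,"rz":0,"tx":10,"ty":-35,"tz":0,"jaw":87},{"rx":0,"ry":0,"rz":0,"tx":10,"ty":-35,"tz":0,"jaw":87},{"rx":0,"ry":0,"rz":0,"tx":10,"ty":-35,"tz":0,"jaw":87},{"rx":0,"ry":0,"rz":0,"tx":10,"ty":-35,"tz":0,"jaw":87},{"rx":0,"ry":0,"rz":0,"tx":10,"ty":-35,"tz":0,"jaw":87},{"rx":0,"ry":0,"rz":0,"tx":10,"ty":-35,"tz":0,"jaw":87},{"rx":0,"ry":0,"rz":0,"tx":10,"ty":-35,"tz":0,"jaw":87},{"rx":0,"ry":0,"rz":0,"tx":10,"ty":-35,"tz":0,"jaw":87},{"rx":0,"ry":0,"rz":0,"tx":10,"ty":-35,"tz":0,"jaw":87},{"rx":0,"ry":0,"rz":0,"tx":10,"ty":-35,"tz":0,"jaw":87},{"rx":0,"ry":0,"rz":0,"tx":10,"ty":-35,"tz":0,"jaw":87},{"rx":0,"ry":0,"rz":0,"tx":10,"ty":-35,"tz":0,"jaw":87},{"rx":0,"ry":0,"rz":0,"tx":10,"ty":-35,"tz":0,"jaw":87},{"rx":0,"ry":0,"rz":0,"tx":10,"ty":-35,"tz":0,"jaw":87}]'; python3 -c "
from h import *
o=env.get_obs();print(o['qpos'].round(1),o['tool_pos'],o['tool_rot'])"
```

```text
time_s: 2.25
tool_pos: [0.532, -0.1268, 0.2619]
tool_rot: [180.0, -0.1, -14.6]
force: [0.3, -0.6, -0.6]
grip_width: 0.0867
[ 32.2   6.3 -23.2  95.1   2.6  79.  -96.1] [ 0.53202551 -0.12684503  0.26194267] [ 1.79979023e+02 -5.28341653e-02 -1.46432604e+01]
```

Now tilt 45° outward, in about 7 rows.

```bash
python3 -m pendant '[{"rx":0,"ry":6,"rz":0,"tx":0,"ty":0,"tz":0,"jaw":87},{"rx":0,"ry":6.5,"rz":0,"tx":0,"ty":0,"tz":0,"jaw":87},{"rx":0,"ry":6.5,"rz":0,"tx":0,"ty":0,"tz":0,"jaw":87},{"rx":0,"ry":6.5,"rz":0,"tx":0,"ty":0,"tz":0,"jaw":87},{"rx":0,"ry":6.5,"rz":0,"tx":0,"ty":0,"tz":0,"jaw":87},{"rx":0,"ry":6.5,"rz":0,"tx":0,"ty":0,"tz":0,"jaw":87},{"rx":0,"ry":6.5,"rz":0,"tx":0,"ty":0,"tz":0,"jaw":87}]'; python3 - <<'E'
from h import *
o=env.get_obs();print(o['qpos'].round(1),o['tool_pos'],o['tool_rot'])
c=cam('wrist');cv2.imwrite('pics/w1.png',c['img'][:,:,::-1])
c=cam('side');cv2.imwrite('pics/s1.png',c['img'][:,:,::-1])
E
```

```text
time_s: 2.83
tool_pos: [0.5645, -0.1377, 0.2458]
tool_rot: [179.9, -43.9, -14.9]
force: [0.7, -3.0, -0.4]
grip_width: 0.0869
[ 19.  -17.3  -9.1 129.5   3.3  23.8 -98.3] [ 0.56450662 -0.13770801  0.24583668] [179.93458277 -43.94539444 -14.91632723]
```

View pics/w1.png

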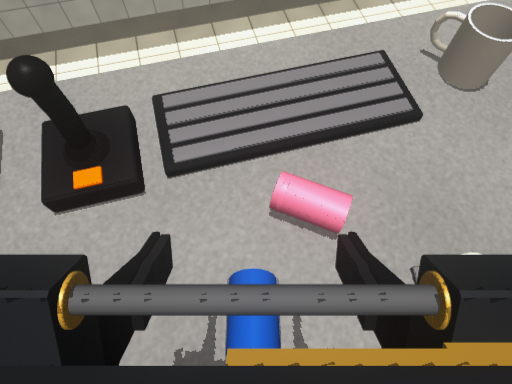

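View pics/s1.png

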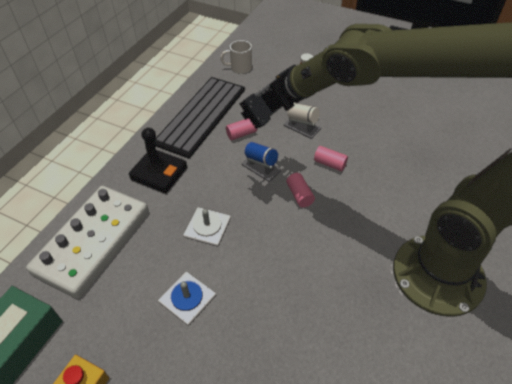

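The tilt ran into joint 2's limit, so 45° is marginal here. I'll use 35° off vertical instead and descend partway to check.

```bash
python3 -m pendant '[{"rx":0,"ry":-5,"rz":0,"tx":0,"ty":0,"tz":0,"jaw":87},{"rx":0,"ry":-5,"rz":0,"tx":0,"ty":0,"tz":0,"jaw":87},{"rx":0,"ry":0,"rz":0,"tx":-14,"ty":0,"tz":20,"jaw":87},{"rx":0,"ry":0,"rz":0,"tx":-14,"ty":0,"tz":20,"jaw":87},{"rx":0,"ry":0,"rz":0,"tx":-14,"ty":0,"tz":20,"jaw":87},{"rx":0,"ry":0,"rz":0,"tx":0,"ty":0,"tz":0,"jaw":87}]'; python3 - <<'E'
from h import *
o=env.get_obs();print(o['qpos'].round(1),o['tool_pos'],o['tool_rot'])
c=cam('wrist');cv2.imwrite('pics/w2.png',c['img'][:,:,::-1])
from scipy.spatial.transform import Rotation as Ro
R=Ro.from_euler('xyz',o['tool_rot'],degrees=True).as_matrix()
G=np.array([.5498,-.1306,.065]); print('shift tool mm',(1000*R.T@(G+.005*R[:,2]-o['tool_pos'])).round(1))
# wrist depth pts of blue
m=blue(c); P=pts(c,m); print(len(P),np.median(P,0))
for mm,a,ce in comps(m): print(a,ce)
E
```

```text
time_s: 3.43
tool_pos: [0.5604, -0.1346, 0.1695]
tool_rot: [179.9, -33.1, -14.7]
force: [-1.6, 0.3, -1.0]
grip_width: 0.087
[ 18.8  -8.2  -9.3 126.8   3.8  28.3 -98.3] [ 0.56040325 -0.13457139  0.16946275] [179.86818206 -33.1422524  -14.66061695]
shift tool mm [-66.5  -1.3  86.3]
5336 [ 0.56599386 -0.13533204  0.07795208]
4048 [254.60968379 251.21640316]
1298 [255.34206471 333.84052388]
```

View pics/w2.png

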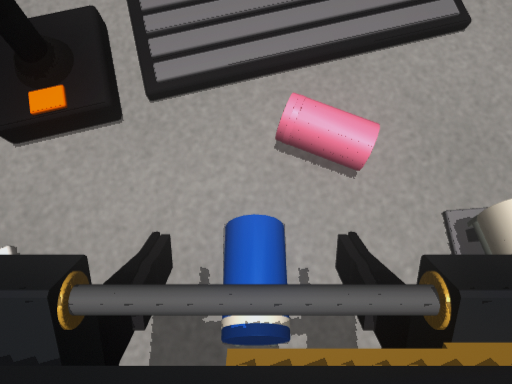

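The wrist view shows the blue tumbler centred between the fingers (columns 224–287), aligned in yaw, with its band at row 320. Next I check its position along the axis.

```bash
python3 - <<'E'
from h import *
c=cam('wrist'); m=blue(c)
print('mouth top via ray @z=.0745',ray(c,255,215.5,.0745))
d=np.array([.936,-.243,-.255]);mid=np.array([.561,-.1335,.062])
P=pts(c,m); s=(P-mid)@d; print('axial mm',(1000*np.percentile(s,[0.5,2,50,98,99.5])).round(1))
r=np.linalg.norm(np.cross(P-mid,d),axis=1); print('radius mm',(1000*np.percentile(r[abs(s)<.04],[5,50,95])).round(1))
print('expected mouth top',mid+.045*d+.025*np.array([.25,-.065,.966]))
E
```

```text
mouth top via ray @z=.0745 [ 0.60370233 -0.14685417  0.0745    ]
axial mm [-64.  -56.    1.8  37.4  38.8]
radius mm [20.5 21.8 25. ]
expected mouth top [ 0.60937  -0.14606   0.074675]
```

```bash
python3 -m pendant '[{"rx":0,"ry":0,"rz":0,"tx":-14,"ty":-0.3,"tz":16.8,"jaw":87},{"rx":0,"ry":0,"rz":0,"tx":-14,"ty":-0.3,"tz":16.8,"jaw":87},{"rx":0,"ry":0,"rz":0,"tx":-14,"ty":-0.3,"tz":16.8,"jaw":87},{"rx":0,"ry":0,"rz":0,"tx":-14,"ty":-0.3,"tz":16.8,"jaw":87},{"rx":0,"ry":0,"rz":0,"tx":0,"ty":0,"tz":0,"jaw":87},{"rx":0,"ry":0,"rz":0,"tx":0,"ty":0,"tz":0,"jaw":87}]'; python3 - <<'E'
from h import *
o=env.get_obs();print(o['qpos'].round(1),o['tool_pos'],o['tool_rot'],o['force'])
from scipy.spatial.transform import Rotation as Ro
R=Ro.from_euler('xyz',o['tool_rot'],degrees=True).as_matrix()
G=np.array([.5453,-.1296,.065]); print('shift tool mm',(1000*R.T@(G+.005*R[:,2]-o['tool_pos'])).round(1))
c=cam('wrist');cv2.imwrite('pics/w3.png',c['img'][:,:,::-1])
c=cam('side');cv2.imwrite('pics/s3.png',cv2.resize(c['img'][90:220,180:360,::-1],None,fx=4,fy=4))
E
```

```text
time_s: 4.03
tool_pos: [0.5557, -0.1321, 0.0883]
tool_rot: [179.9, -33.8, -14.7]
force: [0.6, 0.2, 1.3]
grip_width: 0.087
[  19.9   -1.7  -11.3  132.3   11.6   16.  -106.4] [ 0.55570234 -0.13211278  0.08832214] [179.87175174 -33.80779257 -14.66704416] [0.64335678 0.23640689 1.29716316]
shift tool mm [-21.9   0.2  18.4]
```

View pics/w3.png

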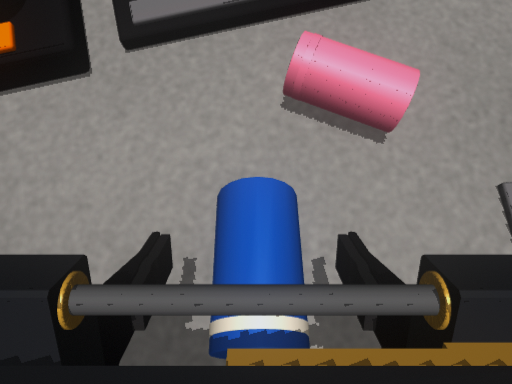

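View pics/s3.png

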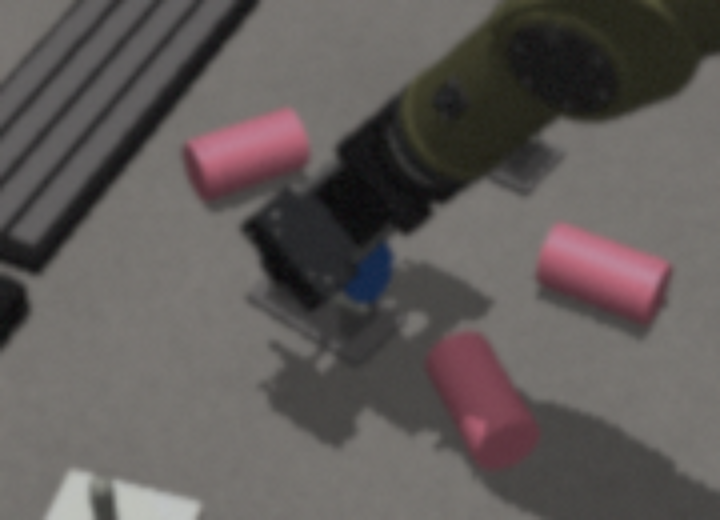

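The fingers straddle the tumbler, which spans columns 213–302. I'll finish the descent and close.

```bash
python3 -m pendant '[{"rx":0,"ry":0,"rz":0,"tx":-11,"ty":0,"tz":9,"jaw":87},{"rx":0,"ry":0,"rz":0,"tx":-11,"ty":0,"tz":9,"jaw":87},{"rx":0,"ry":0,"rz":0,"tx":0,"ty":0,"tz":0,"jaw":87},{"rx":0,"ry":0,"rz":0,"tx":0,"ty":0,"tz":0,"jaw":87}]' ; python3 - <<'E'
from h import *
o=env.get_obs();print(o['qpos'].round(1),o['tool_pos'],o['tool_rot'],o['force'])
from scipy.spatial.transform import Rotation as Ro
R=Ro.from_euler('xyz',o['tool_rot'],degrees=True).as_matrix()
G=np.array([.5453,-.1296,.065]); print('shift tool mm',(1000*R.T@(G+.005*R[:,2]-o['tool_pos'])).round(1))
E
```

```text
time_s: 4.47
tool_pos: [0.5476, -0.1299, 0.061]
tool_rot: [179.9, -33.9, -14.6]
force: [-0.8, 0.1, 0.4]
grip_width: 0.087
[  20.1    0.5  -11.7  134.4   18.    12.  -112.8] [ 0.54760517 -0.12988627  0.06100144] [179.87112215 -33.85709064 -14.64797898] [-0.83818443  0.09585305  0.43571913]
shift tool mm [0.3 0.3 0.4]
```

```bash
python3 -m pendant '[{"rx":0,"ry":0,"rz":0,"tx":0,"ty":0,"tz":0,"jaw":40},{"rx":0,"ry":0,"rz":0,"tx":0,"ty":0,"tz":0,"jaw":40},{"rx":0,"ry":0,"rz":0,"tx":0,"ty":0,"tz":0,"jaw":40},{"rx":0,"ry":0,"rz":0,"tx":0,"ty":0,"tz":0,"jaw":40},{"rx":0,"ry":0,"rz":0,"tx":0,"ty":0,"tz":0,"jaw":40},{"rx":0,"ry":0,"rz":0,"tx":0,"ty":0,"tz":0,"jaw":40},{"rx":0,"ry":0,"rz":0,"tx":0,"ty":0,"tz":0,"jaw":40},{"rx":0,"ry":0,"rz":0,"tx":0,"ty":0,"tz":0,"jaw":40},{"rx":0,"ry":0,"rz":0,"tx":0,"ty":0,"tz":0,"jaw":40}]' 25; python3 - <<'E'
from h import *
c=cam('wrist');cv2.imwrite('pics/w4.png',c['img'][:,:,::-1])
E
```

```text
time_s: 5.22
tool_pos: [0.5468, -0.1314, 0.0602]
tool_rot: [179.8, -33.8, -14.8]
force: [-1.5, -5.8, 3.6]
grip_width: 0.0502
```

View pics/w4.png

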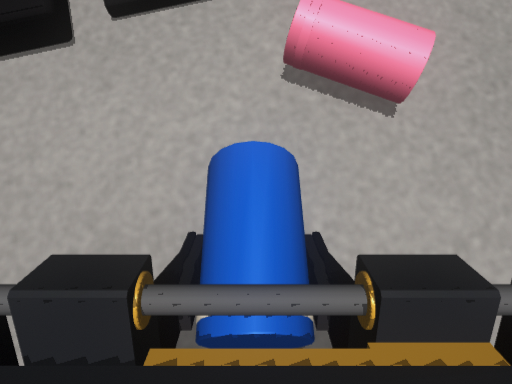

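Gripped at 50.2 mm. Lift, then bring the tool vertical.

```bash
python3 -m pendant '[{"rx":0,"ry":0,"rz":0,"tx":8,"ty":0,"tz":-13,"jaw":40},{"rx":0,"ry":0,"rz":0,"tx":12,"ty":0,"tz":-20,"jaw":40},{"rx":0,"ry":0,"rz":0,"tx":14,"ty":0,"tz":-20,"jaw":40},{"rx":0,"ry":0,"rz":0,"tx":14,"ty":0,"tz":-20,"jaw":40},{"rx":0,"ry":0,"rz":0,"tx":14,"ty":0,"tz":-20,"jaw":40},{"rx":0,"ry":-5,"rz":0,"tx":0,"ty":0,"tz":0,"jaw":40},{"rx":0,"ry":-6,"rz":0,"tx":0,"ty":0,"tz":-5,"jaw":40},{"rx":0,"ry":-6,"rz":0,"tx":0,"ty":0,"tz":-10,"jaw":40},{"rx":0,"ry":-6,"rz":0,"tx":0,"ty":0,"tz":-10,"jaw":40},{"rx":0,"ry":-6,"rz":0,"tx":0,"ty":0,"tz":-10,"jaw":40},{"rx":0,"ry":-5,"rz":0,"tx":0,"ty":0,"tz":-10,"jaw":40},{"rx":0,"ry":0,"rz":0,"tx":0,"ty":0,"tz":0,"jaw":40}]'; python3 - <<'E'
from h import *
o=env.get_obs();print(o['qpos'].round(1),o['tool_pos'],o['tool_rot'],o['force'])
c=cam('side');cv2.imwrite('pics/s5.png',c['img'][:,:,::-1])
E
```

```text
time_s: 6.27
tool_pos: [0.5383, -0.1265, 0.2149]
tool_rot: [180.0, 0.3, -14.7]
force: [1.2, -0.2, -0.3]
grip_width: 0.0503
[ 18.1   7.8  -8.3  98.4   1.2  74.1 -95.2] [ 0.53834095 -0.12647546  0.21487906] [179.96842522   0.25225709 -14.68838017] [ 1.17328816 -0.19382418 -0.31568218]
```

View pics/s5.png

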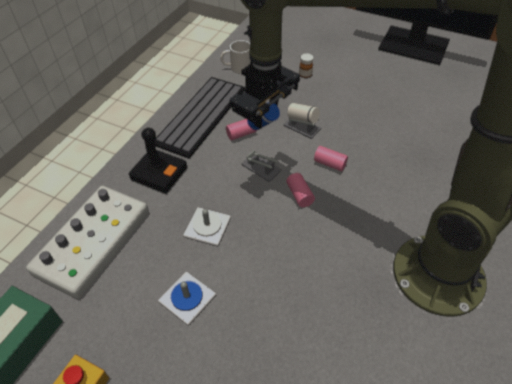

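The tumbler is in the gripper at (268,115), and the rest at (265,163) is empty. Next I move across to the blue stand, then turn about the tool axis.

```bash
python3 -m pendant '[{"rx":0,"ry":0,"rz":0,"tx":-5,"ty":-17,"tz":-6,"jaw":40},{"rx":0,"ry":0,"rz":0,"tx":-9.6,"ty":-34,"tz":-6,"jaw":40},{"rx":0,"ry":0,"rz":0,"tx":-9.6,"ty":-34,"tz":-6,"jaw":40},{"rx":0,"ry":0,"rz":0,"tx":-9.6,"ty":-34,"tz":-6,"jaw":40},{"rx":0,"ry":0,"rz":0,"tx":-9.6,"ty":-34,"tz":0,"jaw":40},{"rx":0,"ry":0,"rz":0,"tx":-9.6,"ty":-34,"tz":0,"jaw":40},{"rx":0,"ry":0,"rz":0,"tx":-9.6,"ty":-34,"tz":0,"jaw":40},{"rx":0,"ry":0,"rz":0,"tx":-9.6,"ty":-34,"tz":0,"jaw":40},{"rx":0,"ry":0,"rz":0,"tx":-9.6,"ty":-34,"tz":0,"jaw":40},{"rx":0,"ry":0,"rz":0,"tx":-9.6,"ty":-34,"tz":0,"jaw":40},{"rx":0,"ry":0,"rz":0,"tx":-9.6,"ty":-34,"tz":0,"jaw":40},{"rx":0,"ry":0,"rz":0,"tx":-9.6,"ty":-34,"tz":0,"jaw":40},{"rx":0,"ry":0,"rz":0,"tx":-9.6,"ty":-34,"tz":0,"jaw":40},{"rx":0,"ry":0,"rz":0,"tx":-5,"ty":-17,"tz":0,"jaw":40}]'; python3 -m pendant '[{"rx":0,"ry":0,"rz":-5,"tx":0,"ty":0,"tz":0,"jaw":40},{"rx":0,"ry":0,"rz":-7,"tx":0,"ty":0,"tz":0,"jaw":40},{"rx":0,"ry":0,"rz":-7,"tx":0,"ty":0,"tz":0,"jaw":40},{"rx":0,"ry":0,"rz":-7,"tx":0,"ty":0,"tz":0,"jaw":40},{"rx":0,"ry":0,"rz":-7,"tx":0,"ty":0,"tz":0,"jaw":40},{"rx":0,"ry":0,"rz":-7,"tx":0,"ty":0,"tz":0,"jaw":40},{"rx":0,"ry":0,"rz":-7,"tx":0,"ty":0,"tz":0,"jaw":40},{"rx":0,"ry":0,"rz":-7,"tx":0,"ty":0,"tz":0,"jaw":40},{"rx":0,"ry":0,"rz":-7,"tx":0,"ty":0,"tz":0,"jaw":40},{"rx":0,"ry":0,"rz":-7,"tx":0,"ty":0,"tz":0,"jaw":40},{"rx":0,"ry":0,"rz":-7,"tx":0,"ty":0,"tz":0,"jaw":40},{"rx":0,"ry":0,"rz":-7,"tx":0,"ty":0,"tz":0,"jaw":40},{"rx":0,"ry":0,"rz":-7,"tx":0,"ty":0,"tz":0,"jaw":40},{"rx":0,"ry":0,"rz":-7,"tx":0,"ty":0,"tz":0,"jaw":40}]'; python3 -c "
from h import *
o=env.get_obs();print(o['qpos'].round(1))"
```

```text
time_s: 7.48
tool_pos: [0.5231, 0.3383, 0.2368]
tool_rot: [-179.9, 0.3, -14.4]
force: [-0.2, 0.9, -0.6]
grip_width: 0.05
time_s: 8.65
tool_pos: [0.5249, 0.3329, 0.2368]
tool_rot: [-179.8, 0.1, 81.7]
force: [0.2, 0.2, -1.7]
grip_width: 0.0499
[ -2.4  19.5 -40.8  86.1  12.8  79.4 -52.3]
```

```bash
python3 -m pendant '[{"rx":0,"ry":0,"rz":-7,"tx":0,"ty":0,"tz":0,"jaw":40},{"rx":0,"ry":0,"rz":-7,"tx":0,"ty":0,"tz":0,"jaw":40},{"rx":0,"ry":0,"rz":-7,"tx":0,"ty":0,"tz":0,"jaw":40},{"rx":0,"ry":0,"rz":-7,"tx":0,"ty":0,"tz":0,"jaw":40},{"rx":0,"ry":0,"rz":-7,"tx":0,"ty":0,"tz":0,"jaw":40},{"rx":0,"ry":0,"rz":-7,"tx":0,"ty":0,"tz":0,"jaw":40},{"rx":0,"ry":0,"rz":-7,"tx":0,"ty":0,"tz":0,"jaw":40},{"rx":0,"ry":0,"rz":-7,"tx":0,"ty":0,"tz":0,"jaw":40},{"rx":0,"ry":0,"rz":-7,"tx":0,"ty":0,"tz":0,"jaw":40},{"rx":0,"ry":0,"rz":-7,"tx":0,"ty":0,"tz":0,"jaw":40},{"rx":0,"ry":0,"rz":-7,"tx":0,"ty":0,"tz":0,"jaw":40},{"rx":0,"ry":0,"rz":-7,"tx":0,"ty":0,"tz":0,"jaw":40},{"rx":0,"ry":0,"rz":-7,"tx":0,"ty":0,"tz":0,"jaw":40},{"rx":0,"ry":0,"rz":-7,"tx":0,"ty":0,"tz":0,"jaw":40}]'; python3 -m pendant '[{"rx":0,"ry":-5,"rz":0,"tx":0,"ty":0,"tz":0,"jaw":40},{"rx":0,"ry":-6,"rz":0,"tx":0,"ty":0,"tz":0,"jaw":40},{"rx":0,"ry":-6,"rz":0,"tx":0,"ty":0,"tz":0,"jaw":40},{"rx":0,"ry":-6,"rz":0,"tx":0,"ty":0,"tz":0,"jaw":40},{"rx":0,"ry":-6,"rz":0,"tx":0,"ty":0,"tz":0,"jaw":40},{"rx":0,"ry":-6,"rz":0,"tx":0,"ty":0,"tz":0,"jaw":40},{"rx":0,"ry":-6,"rz":0,"tx":0,"ty":0,"tz":0,"jaw":40},{"rx":0,"ry":0,"rz":0,"tx":0,"ty":0,"tz":0,"jaw":40},{"rx":0,"ry":0,"rz":0,"tx":0,"ty":0,"tz":0,"jaw":40}]';  python3 - <<'E'
from h import *
o=env.get_obs();print(o['qpos'].round(1),o['tool_pos'],o['tool_rot'])
for n in('side','top','wrist'):
    c=cam(n); g=c['img']
    if n=='side': g=cv2.resize(g[200:340,100:290],None,fx=4,fy=4)
    if n=='top': g=cv2.resize(g[110:250,50:240],None,fx=4,fy=4)
    cv2.imwrite(f'pics/{n}6.png',g[:,:,::-1])
E
```

```text
time_s: 9.82
tool_pos: [0.5249, 0.333, 0.2368]
tool_rot: [-179.9, -0.2, 179.7]
force: [-0.1, -0.7, -1.0]
grip_width: 0.0499
time_s: 10.57
tool_pos: [0.5242, 0.3321, 0.2361]
tool_rot: [-179.6, 40.6, 179.7]
force: [-0.3, 0.2, -1.6]
grip_width: 0.0501
[ 10.4  -2.  -60.7 115.4  42.1  46.2  14.2] [0.52416031 0.33213535 0.23611643] [-179.59312047   40.63043227  179.71520218]
```

View pics/side6.png

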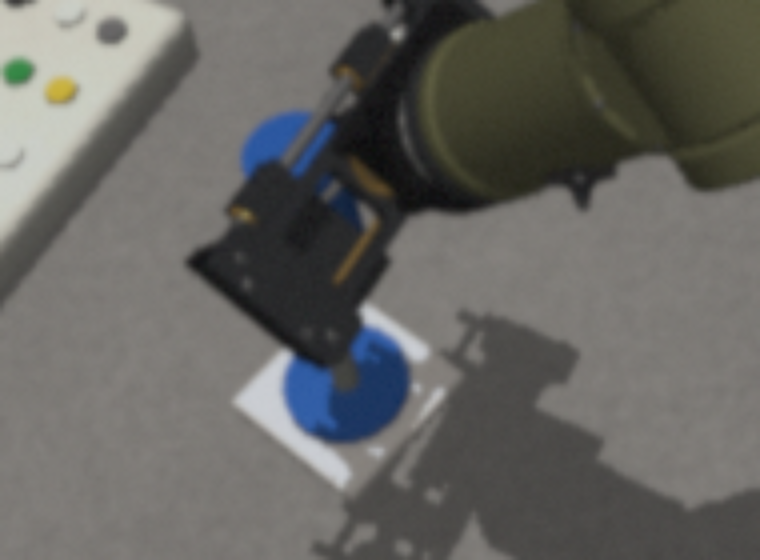

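View pics/top6.png

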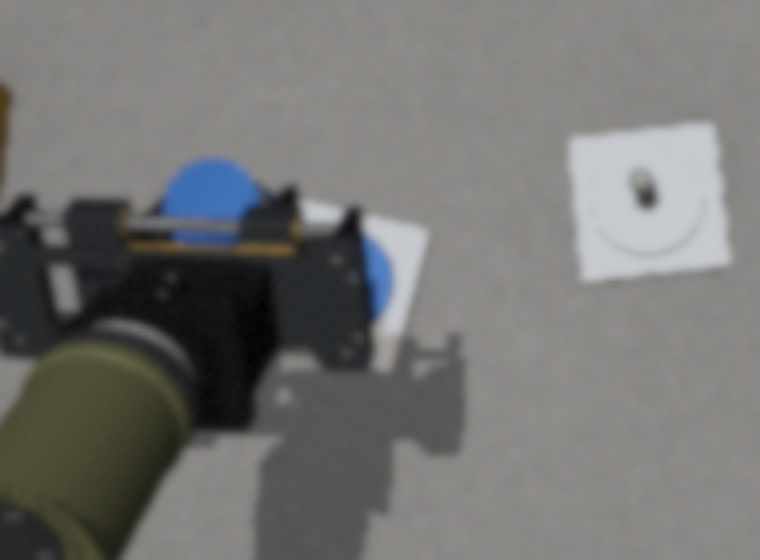

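View pics/wrist6.png

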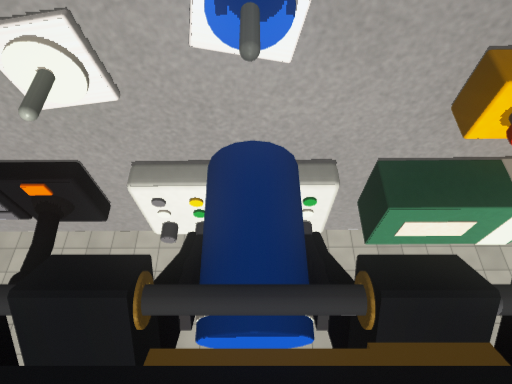

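The tumbler is held inverted, in the same place in the wrist view as when gripped. The post shows at about (250,50) in the wrist view. Next I measure the tumbler's tilt from wrist depth and the stand's position again.

```bash
python3 - <<'E'
from h import *
from scipy.spatial.transform import Rotation as Ro
o=env.get_obs(); R=Ro.from_euler('xyz',o['tool_rot'],degrees=True).as_matrix()
c=cam('wrist')
print('cam at',(-c['world_to_cam'][:3,:3].T@c['world_to_cam'][:3,3]).round(3))
m=np.zeros((384,512),bool); m[155:278,248:260]=1
P=pts(c,m); cen=P.mean(0); d=np.linalg.svd(P-cen)[2][0]; d*=-np.sign(d[2]); print('generator dir',d.round(3),'tilt deg x,y',np.degrees(d[:2]).round(2),'span',P.min(0).round(3),P.max(0).round(3),'cen',cen.round(4))
# lateral silhouette centreline
b=blue(c); rows=range(165,280,10); mids=[]
for v in rows:
    u=np.nonzero(b[v,180:330])[0]+180; mids.append((v,u.min(),u.max(),(u.min()+u.max())/2))
print(mids[0],mids[-1])
# full side points cylinder offset: y centre by symmetric
G=o['tool_pos']-.005*R[:,2]; print('G',G.round(4),'R',R.round(3).tolist())
dn=d; print('radius of surface line from G axis mm',1000*np.linalg.norm(np.cross(cen-G,dn)))
print('mouth height est: lowest surf', P[:,2].min())
# mouth rim near edge
for v in (141,142,143,145,148): print(v, pts(c,(np.indices((384,512))[0]==v)&(abs(np.indices((384,512))[1]-253)<4)).mean(0).round(4))
# stand collar and tip
k=[x for x in comps(b) if x[2][1]<110]; print([(a,ce) for _,a,ce in k])
print('tip ray', ray(c,250,52,.072), 'white base'); 
g=c['img'][0:110,170:330]; cv2.imwrite('pics/wz.png',cv2.resize(g[:,:,::-1],None,fx=4,fy=4))
t=cam('top'); mt=[x for x in comps(blue(t),30)]; 
for x,a,ce in mt: print('top',a,ce,np.median(pts(t,x),0).round(4))
E
```

```text
cam at [0.367 0.335 0.295]
generator dir [-0.005  0.002 -1.   ] tilt deg x,y [-0.3   0.11] span [0.496 0.331 0.193] [0.5   0.336 0.253] cen [0.4979 0.3337 0.2253]
(165, np.int64(210), np.int64(296), np.float64(253.0)) (275, np.int64(200), np.int64(307), np.float64(253.5))
G [0.5244 0.3329 0.2427] R [[-0.758, 0.014, 0.652], [0.011, 1.0, -0.008], [-0.652, 0.001, -0.758]]
radius of surface line from G axis mm 26.42880715449991
mouth height est: lowest surf 0.19265103150758178
141 [0.4979 0.3335 0.1844]
142 [0.4975 0.3335 0.1853]
143 [0.4977 0.3335 0.1858]
145 [0.4978 0.3335 0.187 ]
148 [0.4981 0.3335 0.1886]
[(np.int32(2736), array([249.45175439,  19.10416667]))]
tip ray [0.52894843 0.33087162 0.072     ] white base
top 239 [102.08368201 156.74058577] [0.5297 0.334  0.2745]
top 77 [142.63636364 178.92207792] [0.5187 0.3005 0.0223]
```

View pics/wz.png

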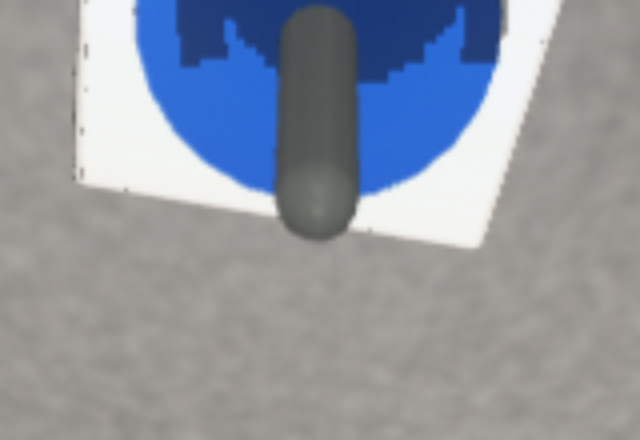

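The tumbler's tilt is about 0.3°, its mouth is at z = 0.184 and its closed end at 0.2745, so its length comes out at 90 mm as given. I shift +5.5/−2.2 mm and go down to just above the post tip.

```bash
python3 -m pendant '[{"rx":0,"ry":0,"rz":0,"tx":14.3,"ty":-0.5,"tz":18.7,"jaw":40},{"rx":0,"ry":0,"rz":0,"tx":14.3,"ty":-0.6,"tz":18.7,"jaw":40},{"rx":0,"ry":0,"rz":0,"tx":14.3,"ty":-0.6,"tz":18.7,"jaw":40},{"rx":0,"ry":0,"rz":0,"tx":14.3,"ty":-0.5,"tz":18.7,"jaw":40},{"rx":0,"ry":0,"rz":0,"tx":0,"ty":0,"tz":0,"jaw":40},{"rx":0,"ry":0,"rz":0,"tx":0,"ty":0,"tz":0,"jaw":40}]'; python3 - <<'E'
from h import *
o=env.get_obs();print(o['qpos'].round(1),o['tool_pos'],o['tool_rot'],o['force'])
for n in('side','wrist'):
    c=cam(n); g=c['img']
    if n=='side': g=cv2.resize(g[200:340,100:290],None,fx=4,fy=4)
    cv2.imwrite(f'pics/{n}7.png',g[:,:,::-1])
m=np.zeros((384,512),bool); m[155:278,248:260]=1
P=pts(c,m); cen=P.mean(0); d=np.linalg.svd(P-cen)[2][0]; print(d.round(4),cen.round(4))
print(pts(c,(np.indices((384,512))[0]==143)&(abs(np.indices((384,512))[1]-253)<4)).mean(0).round(4))
E
```

```text
time_s: 11.32
tool_pos: [0.5319, 0.3304, 0.1426]
tool_rot: [-180.0, 40.5, 179.3]
force: [0.4, 1.4, 0.2]
grip_width: 0.0497
[  5.8  10.7 -59.9 120.3  63.5  45.9  -5.7] [0.53193091 0.330395   0.14260606] [-179.95665127   40.4974406   179.27267775] [0.36447855 1.40039289 0.15542346]
[-0.0072  0.0017 -1.    ] [0.5027 0.3321 0.131 ]
[0.5025 0.3319 0.0915]
```

View pics/side7.png

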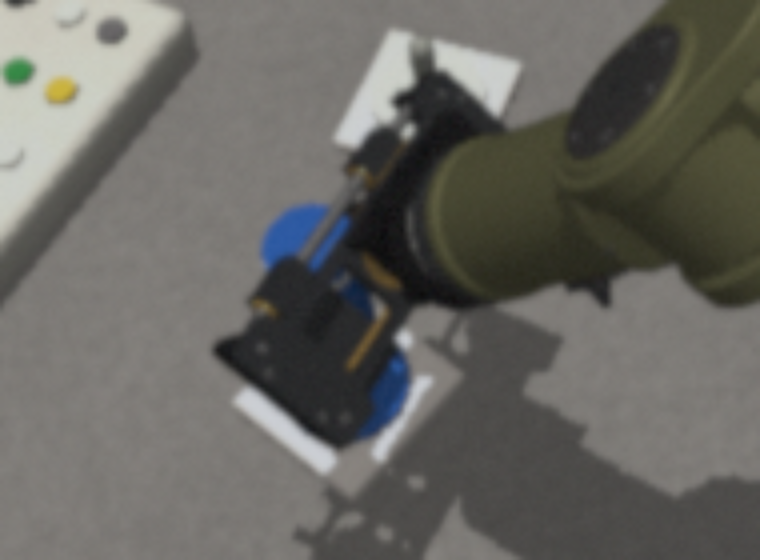

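View pics/wrist7.png

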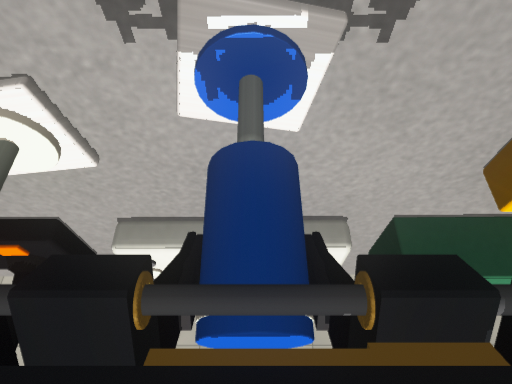

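The wrist view shows the post (columns about 240–262) entering the mouth and nearly centred. It is offset by 1–2 mm, against 14 mm of clearance. I lower with a small correction.

```bash
python3 -m pendant '[{"rx":0,"ry":0,"rz":0,"tx":10.1,"ty":-0.3,"tz":12.4,"jaw":40},{"rx":0,"ry":0,"rz":0,"tx":10.1,"ty":-0.3,"tz":12.4,"jaw":40},{"rx":0,"ry":0,"rz":0,"tx":10.1,"ty":-0.3,"tz":12.4,"jaw":40},{"rx":0,"ry":0,"rz":0,"tx":10.1,"ty":-0.3,"tz":12.4,"jaw":40},{"rx":0,"ry":0,"rz":0,"tx":0,"ty":0,"tz":0,"jaw":40},{"rx":0,"ry":0,"rz":0,"tx":0,"ty":0,"tz":0,"jaw":40}]'; python3 - <<'E'
from h import *
o=env.get_obs();print(o['qpos'].round(1),o['tool_pos'],o['tool_rot'],o['force'])
c=cam('wrist'); cv2.imwrite('pics/wrist8.png',c['img'][:,:,::-1])
m=np.zeros((384,512),bool); m[155:278,248:260]=1
P=pts(c,m); cen=P.mean(0); d=np.linalg.svd(P-cen)[2][0]; print(d.round(4),cen.round(4))
for v in range(134,146,2): print(v,pts(c,(np.indices((384,512))[0]==v)&(abs(np.indices((384,512))[1]-253)<4)).mean(0).round(4))
E
```

```text
time_s: 11.92
tool_pos: [0.5343, 0.3299, 0.0814]
tool_rot: [180.0, 40.8, 179.3]
force: [0.6, 0.3, -0.2]
grip_width: 0.0498
[  0.3  18.5 -55.5 122.7  76.7  47.  -18. ] [0.53432391 0.32988017 0.08139575] [179.99906401  40.79294938 179.27067122] [ 0.62217623  0.30390143 -0.22064024]
[-2.8e-03  7.0e-04 -1.0e+00] [0.5045 0.3306 0.0677]
134 [0.5085 0.3304 0.0188]
136 [0.51   0.3303 0.0189]
138 [0.5118 0.3303 0.0187]
140 [0.5132 0.3303 0.0189]
142 [0.5043 0.3304 0.0277]
144 [0.5042 0.3304 0.0291]
```

View pics/wrist8.png

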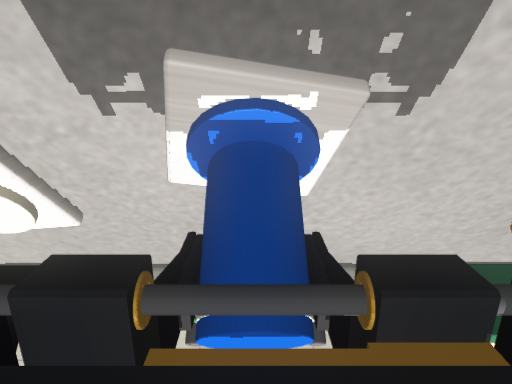

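The mouth is 8–9 mm above the collar and centred. Lower 6 mm, then 1 mm steps while watching the force.

```bash
python3 -m pendant '[{"rx":0,"ry":0,"rz":0,"tx":2,"ty":0,"tz":2.3,"jaw":40},{"rx":0,"ry":0,"rz":0,"tx":1.9,"ty":0,"tz":2.3,"jaw":40},{"rx":0,"ry":0,"rz":0,"tx":0,"ty":0,"tz":0,"jaw":40},{"rx":0,"ry":0,"rz":0,"tx":0,"ty":0,"tz":0,"jaw":40}]'; for i in 1; do python3 -m pendant '[{"rx":0,"ry":0,"rz":0,"tx":0.7,"ty":0,"tz":0.7,"jaw":40},{"rx":0,"ry":0,"rz":0,"tx":0,"ty":0,"tz":0,"jaw":40}]';  python3 -m pendant '[{"rx":0,"ry":0,"rz":0,"tx":0.6,"ty":0,"tz":0.8,"jaw":40},{"rx":0,"ry":0,"rz":0,"tx":0,"ty":0,"tz":0,"jaw":40}]'; done
```

```text
time_s: 12.3
tool_pos: [0.5339, 0.3295, 0.0745]
tool_rot: [-180.0, 40.8, 179.3]
force: [-0.5, -1.1, -0.9]
grip_width: 0.0504
time_s: 12.47
tool_pos: [0.5343, 0.3295, 0.0743]
tool_rot: [-179.9, 40.9, 179.3]
force: [-3.3, -1.0, 4.8]
grip_width: 0.0498
time_s: 12.63
tool_pos: [0.5349, 0.3297, 0.0743]
tool_rot: [-179.9, 41.0, 179.3]
force: [-6.2, -3.1, 11.6]
grip_width: 0.0498
```

Contact at the expected height: G − 58 mm = 20 mm. I ease off 1 mm and open.

```bash
python3 -m pendant '[{"rx":0,"ry":0,"rz":0,"tx":-0.7,"ty":0,"tz":-0.8,"jaw":40},{"rx":0,"ry":0,"rz":0,"tx":0,"ty":0,"tz":0,"jaw":52},{"rx":0,"ry":0,"rz":0,"tx":0,"ty":0,"tz":0,"jaw":54},{"rx":0,"ry":0,"rz":0,"tx":0,"ty":0,"tz":0,"jaw":60},{"rx":0,"ry":0,"rz":0,"tx":0,"ty":0,"tz":0,"jaw":70},{"rx":0,"ry":0,"rz":0,"tx":0,"ty":0,"tz":0,"jaw":85},{"rx":0,"ry":0,"rz":0,"tx":0,"ty":0,"tz":0,"jaw":85},{"rx":0,"ry":0,"rz":0,"tx":0,"ty":0,"tz":0,"jaw":85},{"rx":0,"ry":0,"rz":0,"tx":0,"ty":0,"tz":0,"jaw":85},{"rx":0,"ry":0,"rz":0,"tx":0,"ty":0,"tz":0,"jaw":85}]'; python3 - <<'E'
from h import *
o=env.get_obs();print(o['qpos'].round(1),o['tool_pos'],o['tool_rot'],o['force'])
c=cam('wrist'); cv2.imwrite('pics/wrist9.png',c['img'][:,:,::-1])
E
```

```text
time_s: 13.47
tool_pos: [0.5337, 0.3294, 0.0731]
tool_rot: [-180.0, 40.7, 179.3]
force: [0.9, 0.1, 0.6]
grip_width: 0.0835
[ -0.4  19.5 -54.9 123.   78.2  47.2 -19.4] [0.53370395 0.32942143 0.07307975] [-179.95928832   40.7359546   179.30386023] [0.8576462  0.1038337  0.61432583]
```

View pics/wrist9.png

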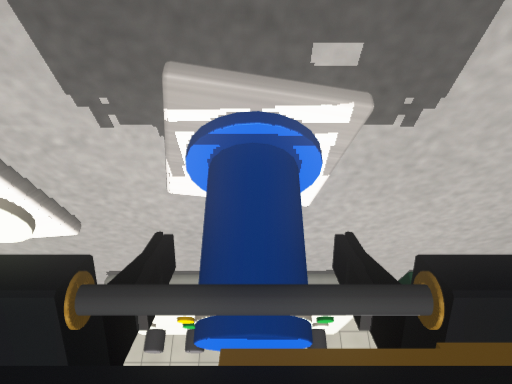

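Fingers are open and clear, and the tumbler stands on the collar. Retreat along the tool axis.

```bash
python3 -m pendant '[{"rx":0,"ry":0,"rz":0,"tx":0,"ty":0,"tz":-12,"jaw":87},{"rx":0,"ry":0,"rz":0,"tx":0,"ty":0,"tz":-22,"jaw":87},{"rx":0,"ry":0,"rz":0,"tx":0,"ty":0,"tz":-25,"jaw":87},{"rx":0,"ry":0,"rz":0,"tx":0,"ty":0,"tz":-25,"jaw":87},{"rx":0,"ry":0,"rz":0,"tx":0,"ty":0,"tz":0,"jaw":87}]'; python3 -m pendant '[{"rx":0,"ry":0,"rz":0,"tx":-25,"ty":0,"tz":-25,"jaw":87},{"rx":0,"ry":0,"rz":0,"tx":-25,"ty":0,"tz":-25,"jaw":87},{"rx":0,"ry":0,"rz":0,"tx":-25,"ty":0,"tz":-25,"jaw":87},{"rx":0,"ry":0,"rz":0,"tx":0,"ty":0,"tz":0,"jaw":87},{"rx":0,"ry":0,"rz":0,"tx":0,"ty":0,"tz":0,"jaw":87},{"rx":0,"ry":0,"rz":0,"tx":0,"ty":0,"tz":0,"jaw":87}]'; python3 - <<'E'
from h import *
o=env.get_obs();print(o['qpos'].round(1))
for n in('side','wrist'):
    c=cam(n); g=c['img']; cv2.imwrite(f'pics/{n}10.png',g[:,:,::-1])
    b=blue(c)
    for x,a,ce in comps(b,100):
        P=pts(c,x); print(n,a,ce.round(),np.median(P,0).round(4),np.percentile(P,[1,99],0).round(4).tolist())
E
```

```text
time_s: 13.93
tool_pos: [0.4777, 0.3332, 0.1408]
tool_rot: [179.9, 41.1, 179.5]
force: [0.1, 1.2, 0.2]
grip_width: 0.087
time_s: 14.43
tool_pos: [0.4869, 0.3291, 0.2417]
tool_rot: [-179.9, 40.7, 179.3]
force: [-0.9, -1.1, -0.6]
grip_width: 0.0867
[  9.3  -9.2 -59.7 118.1  34.   45.3  17.5]
side 420 [184. 299.] [0.5184 0.3509 0.023 ] [[0.4932, 0.3254, 0.0155], [0.5613, 0.3675, 0.0864]]
wrist 5219 [255.  52.] [0.507  0.3302 0.0337] [[0.4913, 0.2957, 0.016], [0.5438, 0.3647, 0.0919]]
wrist 2487 [255. 120.] [0.5229 0.3298 0.1087] [[0.5042, 0.3069, 0.1014], [0.5506, 0.3526, 0.1099]]
```

View pics/side10.png

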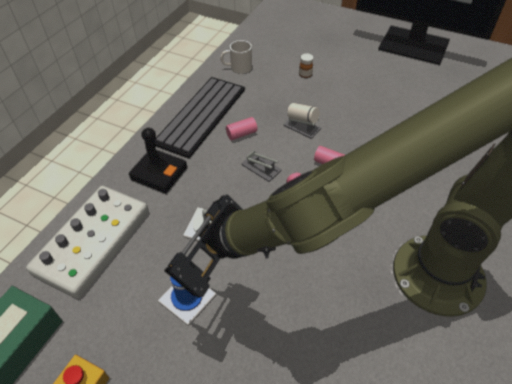

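View pics/wrist10.png

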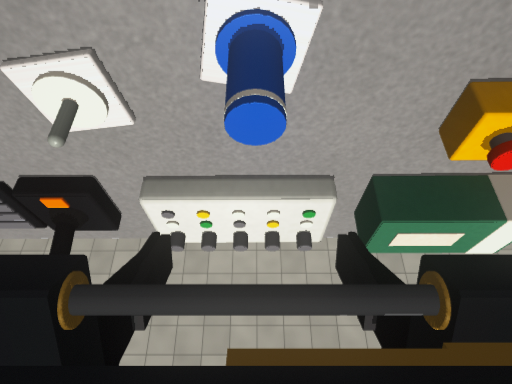

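The tumbler stands upright on the collar in the wrist view, with its closed end at z ≈ 0.109 (0.110 expected). The white tumbler is still at (302,113) in the side view, and the arm is clear.

```bash
python3 -c "
from cell import env
print(env.sign_off())"
```

```text
the job is handed in; nothing more can be done
None
```

The blue tumbler is upside down over the post with the blue collar and released. I handed the job in at about 14.5 s, well under the 40 s limit.

**What I did:** I gripped it in its rest with the tool tilted about 34° from vertical. I carried it to the stand, turned it mouth-down and lowered it over the post until the rim touched the collar at about 12 N. Then I eased off 1 mm, opened the gripper and backed away.

**Last checks that agreed:**
- The closed end measured about 109 mm above the table; 110 mm means the rim is flat on the collar.
- Before release the tumbler's tilt was about 0.3°.
- The tumbler is within a few millimetres of the post's axis. The wrist force was near zero and the gripper is about 0.13 m above the tumbler.
- The white tumbler shows at the same place in the side view, and the white stand is empty.

**What disagreed or went differently:**
- The first 45° tilt hit joint 2's range limit, so I used about 34° instead.
- The wrist camera put the tumbler about 5 mm nearer along its axis than the fixed cameras did. I corrected for that before gripping.

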